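# Uncover the spring clip and hold it gaping over the colour card

## Robot

A 6-joint arm with a two-finger parallel gripper is mounted at the origin on the work surface; the furniture and walls round the work are solid. World frame = base frame: x ahead of the robot, y to its left, z up, the work surface at z = 0. Lengths are in m, angles in rad, forces in N, time in s.
With the tool pointing down it reaches from about 0.375 to 0.9 m from the base axis. Payload 3.1 kg.
Tool frame: the origin (TCP) lies where the fingers leave the gripper's body, on its centre line; the fingertips stand 73 mm ahead of it and the grasp point (between the pads) lies 54 mm ahead of it; z points along the fingers, y is the line along which they close (so a half turn about z gives the same grasp; the last joint's range is limited). The gripper opens to 85 mm and grips with 20 to 120 N. Pads are 22 mm wide; open, the fingers measure 114 mm over their backs; the gripper's body (76 mm by 85 mm) begins 54 mm behind the grasp point. The pads swing forward as they close: fully open they stand 13 mm farther back than shut.
Start: joints at [-1.345, 0.527, 1.433, -0, 1.181, -0.178], TCP at [0.246, -0.575, 0.304] pointing down, gripper open.
Joint ranges: [-3.08, 3.08], [-0.75, 2.2], [0.22, 2.44], [-1.43, 4.57], [0, 2.65], [-2.85, 2.85]. Speed limits (rad/s): [2.79, 2.79, 3.14, 3.14, 3.14, 3.14].

## Interface

Orientations are given as a unit quaternion [x, y, z, w].
In Python, from station import manip gives the robot as it stands.
- The arm moves only by the shell command python3 -m crank 'ROWS' [FORCE]. ROWS is JSON, a list of rows, each an object with "dp": the shift along the tool's x, y, z normalised to -1 to 1, where 1 is 50 cm, a list of three; "delta_rot": the turn, a rotation vector about the tool's x, y, z normalised to -1 to 1, where 1 is 2 pi rad, a list of three; "fingers": the opening, from -1 (shut) to 1 (fully open). A call has 1 to 12 rows; each row shifts and turns the commanded pose from where the row before left it, along the tool's axes as they then stand; what a row does not reach is not made up. A row lasts 1/12 s, in which the tool goes at most 41.7 mm and 7.16 degrees, less where a joint would pass 70% of its speed; a pose out of reach is approached as far as the arm can. A call with a number of a shift or a turn outside -1 to 1 is refused whole. A call with a gripper value outside its range is refused whole. The fingers move at their own pace and stop on an object; FORCE is the grip in N (left out, the last holds). Time passes only in rows, so rows that do not move let the fingers close. It gives the time, the measured TCP pose, the force, the opening and the grip force at its end, in the units of the state.
- manip.sense(): the state, without advancing time (a new reading comes with each control period).
- manip.snapshot(name): name is "scene" or "top" or "wrist"; returns (picture, depth): 420x560x3 uint8, red, green, blue; 420x560 float32, m along the optical axis (not along the pixel's ray), 0 where there is no reading.
- manip.camera_model(name): a dict with "fx", "fy", "cx", "cy" (pixels), "k1" (the pictures are not rectified: a ray, as slopes to the right and down, at radius r is drawn at 1 + k1 r^2 times it, then the intrinsics apply), "origin" and "attitude" of the camera in the world. Camera axes: x right, y up, looking along -z (the intrinsics and any distortion apply to the point x, -y, -z); pixel columns grow to the right and rows downward; lengths in m; the calibration is good to about 2 mm. A picture is of the moment at which its call begins: read the wrist's pose just before it. camera_model takes no time and is no camera call; for the wrist camera it gives the pose at the moment of the call.
- manip.sign_off(): hands the job in; it is judged then, once.
The state is a dict: "t": time; "q": joint angles; "qd": joint speeds; "tau": joint torques, N m; "tcp_pos": TCP position; "tool_rot": TCP orientation; "force": force on the tool from outside, world axes, zero at the start; "ft_torque": the same for the moment, N m; "finger_gap": opening from 0.0 (shut) to 1.0 (fully open); "gripper_force": force on a finger pad.
Only numpy, scipy, OpenCV 4.12 (cv2) and the standard library are available. Lean on these libraries where they do the work, as an engineer would, in place of code of your own. Each camera call takes 0.05 s, during which the arm holds its last target. There are 200 camera calls.

## Task

Lift the blue dust cover off the wooden dish by its knob and set it down gently, upright in the middle of the cork pad. Then squeeze the orange spring clip's handles until it is wide open, take it up off the blade on the dish, and bring it, jaws down and square to the card, over the middle of the top edge of the colour card, so that the edge lies well inside the gaping jaws and nothing of the clip touches the card. Finish there while still holding the clip squeezed open: do not let it close or let go; knock nothing over and do not push against the card.

Things in the scene. Friction and masses are not known exactly. Their poses are not given: they have to be found in the camera images.
- cover: loose blue round dust cover, a deep upside-down cup 100 mm across at the rim and 100 mm high with a wooden knob on top, about 140 g; origin at the centre of its rim (underside), z up through the knob. It stands over the clip on the dish; lifting it straight up 100 mm clears the clip
- cover_knob (a point): grip point of the cover's wooden knob: 26 mm diameter cylinder, from 100 to 138 mm above the rim; this point is on its axis 123 mm above the rim, z up
- dish: fixed dark wooden round dish, 124 mm across, 10 mm thick; origin at the centre of its underside on the table. An upright aluminium blade, 4 mm thick along the dish's x, 20 mm long along y, stands 14 mm above the dish's top at its centre
- pad_top (a point): centre of the top of the round cork pad, 130 mm across, 5 mm thick, fixed on the table, where the cover goes
- clip: loose orange spring clip, 70 g, 82 mm high, standing jaws down on the dish with the blade between its jaws, hidden by the cover at first; origin midway between the closed jaw tips, z up to the handles, x the direction in which the handles are squeezed and the jaws spread, y across its width of 26 mm. Its pivot lies 36 mm above the origin; the jaws are 36 mm long and 5 mm thick
- clip_grip (a point): grip point of the clip, midway between its flat handles, 64 mm above the jaw tips, axes as the clip's. The handles reach from 40 to 80 mm above the tips; at rest they lean apart to 52 mm over their outer tops; squeezed wide open (4 N at first, 8 N at the end) they stand parallel, 22 mm over their outer faces. A grip of 20 to 40 N along x holds it at its stop
- clip_mouth (a point): point midway between the clip's jaw tips (the clip's origin), same axes. Wide open, the tips gape about 28 mm (inner faces, about 9 mm either side of the middle at 15 mm up from the tips) and stand about 3 mm above this point. The clip may settle 3 to 4 mm lower in the fingers as it is squeezed
- clip_lever (a joint): angle of one lever of the clip (the other mirrors it): 0 rad pinched on the blade, 0.35 rad squeezed wide open against the stop; a spring pulls it shut
- stand: fixed wooden card stand, 60 x 120 x 22 mm, with a white colour card upright in it; origin at the centre of its underside. The card is 4 mm thick along the stand's x, 100 mm wide along y, and its top edge is 130 mm above the table; colour patches on its -x face
- card_edge (a point): middle of the card's top edge, 130 mm above the table; x is square to the card's face, y runs along the edge, z up
- pot_0: bystander: little dark-lidded colour pot, 59 x 59 x 58 mm, loose; origin at its underside
- can_yellow: bystander: teal-topped paint tin with yellow and black runs, 112 x 112 x 129 mm, loose; origin at its underside
- jar_white: bystander: white paint jar, 92 x 90 x 150 mm, loose; origin at its underside

How it is judged:
On the way, in this order (a step that is already met when the one before it is completed fails the run):
1. the cover stands upright on the cork pad, let go (horizontal distance between cover_knob and pad_top below 0.03 m and z of cover_knob in the frame of pad_top below 0.128 m and angle between cover_knob's own z axis and vertical below 0.08 rad and contact force between the fingers and cover below 0.1 N and linear speed of cover below 0.03 m/s), for 0.2 s.
2. the clip, squeezed open in the fingers, is lifted clear of the blade (z of clip_mouth in the frame of dish above 0.05 m and value of joint clip_lever above 0.25 rad and contact force between the fingers and clip above 2 N), for 0.2 s.
At the end, for the whole second after the job is handed in: Clip held squeezed past 0.25 rad, still, upright and square to the card within 0.2 rad, not touching it; point between its tips 9-28 mm below the card edge, within 8 mm of the card plane and 25 mm of the edge middle. Cover upright on the pad, let go, within 30 mm of its centre (horizontal distance between cover_knob and pad_top below 0.03 m and z of cover_knob in the frame of pad_top below 0.128 m and angle between cover_knob's own z axis and vertical below 0.08 rad and contact force between the fingers and cover below 0.1 N and x of clip_mouth in the frame of card_edge between -0.008 and 0.008 m and y of clip_mouth in the frame of card_edge between -0.025 and 0.025 m and z of clip_mouth in the frame of card_edge between -0.028 and -0.009 m and angle between the x axis of clip_mouth and the x axis of card_edge, either way round below 0.2 rad and angle between clip_mouth's own z axis and vertical below 0.2 rad and value of joint clip_lever above 0.25 rad and contact force between the fingers and clip above 2 N and contact force between clip and stand below 0.3 N and linear speed of clip below 0.03 m/s); the arm keeps its last pose, push and grip.
It fails at once if the card or its stand is pushed with more than 10 N (contact force between stand and anything else above 10 N).
It fails at once if the cover is dropped (linear speed of cover above 0.7 m/s and contact force between the fingers and cover below 0.1 N).
It fails at once if the cover is tipped over (angle between cover_knob's own z axis and vertical above 0.7 rad).
It fails at once if a bystander is knocked over or shoved by more than 30 mm (distance of any of pot_0, can_yellow, jar_white from where it was at the start of the episode above 0.03 m or angle between any of pot_0, can_yellow, jar_white's own z axis and vertical above 0.5 rad).
It also fails if it takes over 58 s, if anything falls off the work surface, if the arm or the gripper's body presses on something with over 40 N, if the wrist force passes 120 N, or if a joint passes its speed limit or range.

## Working session

There is one attempt and no reset: what is moved stays moved. The work goes in short steps, Python scripts to look and compute and a shell command to move; the robot and the scene stay as the last step left them, time stands still between calls to the robot, and variables do not carry over. Pictures are saved under pics/ and viewed, at most 10 in all, crops included, and the job is handed in when it is done.

```bash
mkdir -p pics; ls; cat > h.py <<'E'
import numpy as np, cv2
from scipy.spatial.transform import Rotation as R
from station import manip
def grab(n):
    m=manip.camera_model(n); p,d=manip.snapshot(n); return p,d,m
def rot(a):
    a=np.array(a,float); return a if a.shape==(3,3) else R.from_quat(a).as_matrix()
def ray(m,u,v):
    x=np.array([(np.asarray(u,float)-m['cx'])/m['fx'],(np.asarray(v,float)-m['cy'])/m['fy']])
    y=x.copy()
    for _ in range(15): y=x/(1+m['k1']*(y**2).sum(0))
    c=np.array([y[0],-y[1],-np.ones_like(y[0])])
    return (rot(m['attitude'])@c).T
def pt(m,d,u,v): # depth points
    u=np.asarray(u);v=np.asarray(v)
    return np.array(m['origin'])+ray(m,u,v)*d[v,u][...,None]
def onz(m,u,v,z):
    r=ray(m,u,v);o=np.array(m['origin']); return o+r*((z-o[2])/r[...,2])[...,None]
E
python3 - <<'E'
from h import *
s=manip.sense();print(s)
for n in ('scene','top','wrist'):
    p,d,m=grab(n);print(n,m)
    cv2.imwrite(f'pics/{n}0.png',p[...,::-1]); np.savez(f'{n}0.npz',p=p,d=d)
a=np.vstack([cv2.resize(cv2.imread(f'pics/{n}0.png'),(400,300)) for n in('scene','top')])
E
```

```text
pics
{'t': 0.0, 'q': array([-1.34543536e+00,  5.28448607e-01,  1.43389881e+00, -2.14807237e-05,
        1.18142736e+00, -1.78526169e-01]), 'qd': array([-2.45007495e-05,  6.53686374e-04, -8.46363232e-04,  6.14966551e-04,
       -3.60439795e-03, -2.77154773e-03]), 'tau': array([ 1.14397491e-03, -4.42340362e+01, -1.78024757e+01, -2.37701415e-04,
        8.57245177e-03, -1.21282866e-05]), 'tcp_pos': array([ 0.24550158, -0.57414834,  0.30294536]), 'tool_rot': array([ 9.79677197e-01,  2.00577664e-01, -3.54767554e-05, -1.09053040e-03]), 'force': array([-0.11104083, -0.59693811, -0.28241017]), 'ft_torque': array([-0.01488411,  0.01760712,  0.04157679]), 'gripper_force': 0.0, 'finger_gap': 1.0014101207466446}
scene {'fx': 412.84373518801016, 'fy': 412.84373518801016, 'cx': 269.5321800995338, 'cy': 210.72470508146174, 'k1': -0.04134213559032318, 'origin': array([0.13698488, 0.60438297, 0.7283757 ]), 'attitude': array([-0.1168661 ,  0.42462034,  0.87073873, -0.21875545])}
top {'fx': 447.90947272523766, 'fy': 447.90947272523766, 'cx': 280.8588243034217, 'cy': 212.32637904158284, 'k1': 0.014640805342867576, 'origin': array([ 0.38720148, -0.08969039,  1.11474575]), 'attitude': array([-0.05191378,  0.03957625,  0.71407546, -0.69701859])}
wrist {'fx': 341.5718294143952, 'fy': 341.5718294143952, 'cx': 273.69514864219923, 'cy': 209.13340850506773, 'k1': -0.06815246903719678, 'origin': array([ 0.30681932, -0.54754514,  0.37327277]), 'attitude': array([-0.10982431,  0.07361349, -0.5455334 ,  0.8275947 ])}
```

View pics/scene0.png

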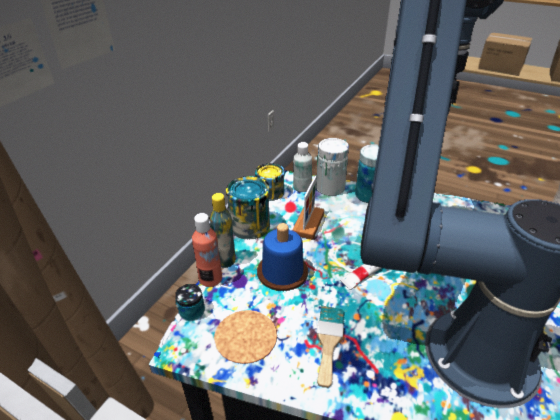

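View pics/top0.png

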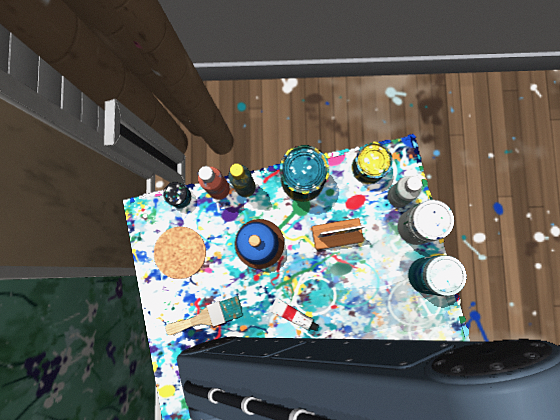

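The scene view shows the cover on the dish (knob at about 283,230), the pad at (246,336), and the stand and card at (310,215). In the top view the pad is at (180,252), the knob at (256,240) and the card line at (340,232). Next I measure them.

```bash
cat > m1.py <<'E'
from h import *
z=np.load('top0.npz');p,d=z['p'],z['d'];m=manip.camera_model('top')
P=pt(m,d,*np.meshgrid(np.arange(560),np.arange(420))); hsv=cv2.cvtColor(p,cv2.COLOR_RGB2HSV)
H,S,V=cv2.split(hsv)
X,Y=np.meshgrid(np.arange(560),np.arange(420))
def box(u0,u1,v0,v1): return (X>=u0)&(X<u1)&(Y>=v0)&(Y<v1)
# pad
k=box(145,215,215,290)&(H>5)&(H<22)&(S>60)&(V>120)
c,r=cv2.minEnclosingCircle(np.argwhere(cv2.morphologyEx(k.astype(np.uint8),cv2.MORPH_OPEN,np.ones((5,5)))>0)[:,::-1].astype(np.float32))
print('pad px',c,r,onz(m,*c,0.005), 'z',np.median(P[k][:,2]), 'diam', 2*r/m['fx']*1.11)
# knob
k=box(240,275,225,258)&(H>5)&(H<22)&(P[...,2]>.12)
print('knob',k.sum(),P[k].mean(0),P[k].max(0),P[k].min(0)); 
k=box(240,275,225,258)&(P[...,2]>.137);print('knobtop',np.median(P[k],0),k.sum())
k=box(225,290,210,275)&(H>105)&(H<125)&(S>120)&(P[...,2]>.095)
c,r=cv2.minEnclosingCircle(np.argwhere(k)[:,::-1].astype(np.float32));print('cover',c,r,onz(m,*c,.11),np.percentile(P[k][:,2],[5,50,95]))
# card
k=box(300,375,210,255)&(P[...,2]>.115)&(P[...,2]<.14)
print('card',k.sum(),P[k].mean(0),cv2.minAreaRect(P[k][:,:2].astype(np.float32)*1000))
k=box(300,375,210,255)&(P[...,2]>.015)&(P[...,2]<.03)
print('stand',k.sum(),cv2.minAreaRect(P[k][:,:2].astype(np.float32)*1000))
# tall objects map
k=(P[...,2]>.04)&(P[...,2]<.3)&(Y<330)&(d>0)
n,l,st,ce=cv2.connectedComponentsWithStats(k.astype(np.uint8))
for i in range(1,n):
    if st[i,4]>80:
        q=P[l==i]; print(st[i],q.min(0).round(3),q.max(0).round(3))
E
python3 m1.py
```

```text
Traceback (most recent call last):
  File "m1.py", line 3, in <module>
    P=pt(m,d,*np.meshgrid(np.arange(560),np.arange(420))); hsv=cv2.cvtColor(p,cv2.COLOR_RGB2HSV)
  File "h.py", line 16, in pt
    return np.array(m['origin'])+ray(m,u,v)*d[v,u][...,None]
                                 ~~~^^^^^^^
  File "h.py", line 13, in ray
    return (rot(m['attitude'])@c).T
            ~~~~~~~~~~~~~~~~~~^~
ValueError: matmul: Input operand 1 has a mismatch in its core dimension 0, with gufunc signature (n?,k),(k,m?)->(n?,m?) (size 420 is different from 3)
```

View pics/wrist0.png

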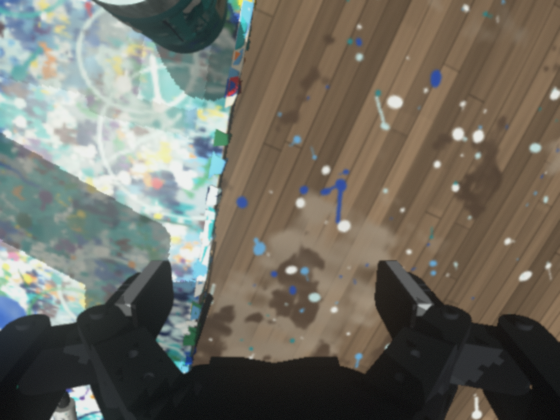

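The wrist view shows the table edge, the floor and both fingers, with none of the task objects. I'll fix the array shape and run it again.

```bash
sed -i "s/return (rot(m\['attitude'\])@c).T/return np.moveaxis(c,0,-1)@rot(m['attitude']).T/" h.py; python3 m1.py
```

```text
pad px (179.5, 252.5) 26.315494537353516 [0.43793709 0.18154514 0.005     ] z 0.005824550256920302 diam 0.1304290295926869
knob 69 [ 0.45138694 -0.01561354  0.14516824] [ 0.46563193 -0.00371301  0.15024055] [ 0.44165316 -0.02625562  0.12335439]
knobtop [ 0.4536188  -0.01475417  0.14717981] 114
cover (256.09649658203125, 242.09649658203125) 20.38199806213379 [ 0.4522718  -0.01649428  0.11      ] [0.09955955 0.10906695 0.1131397 ]
card 103 [ 0.47385953 -0.20736905  0.12880121] ((474.2043762207031, -207.82992553710938), (4.180984973907471, 98.67123413085938), 8.406719207763672)
stand 1003 ((474.2794189453125, -207.962890625), (59.80849838256836, 119.76444244384766), 8.287836074829102)
[   0    0  173   77 8942] [0.886 0.193 0.04 ] [1.026 0.497 0.3  ]
[   0   69   53  261 9042] [0.265 0.478 0.04 ] [0.838 0.544 0.222]
[ 354  142   38   39 1144] [ 0.597 -0.336  0.041] [ 0.685 -0.25   0.084]
[ 279  145   50   54 2099] [ 0.557 -0.183  0.041] [ 0.669 -0.072  0.134]
[228 164  27  31 602] [ 0.573 -0.009  0.04 ] [0.621 0.041 0.204]
[198 166  30  32 690] [0.568 0.057 0.041] [0.62  0.11  0.194]
[390 176  32  29 711] [ 0.539 -0.392  0.041] [ 0.595 -0.336  0.155]
[163 182  26  25 482] [0.549 0.152 0.041] [0.606 0.21  0.063]
[ 400  200   55   44 1808] [ 0.444 -0.446  0.04 ] [ 0.533 -0.355  0.154]
[ 236  222   42   42 1365] [ 0.407 -0.062  0.04 ] [0.499 0.03  0.152]
[318 225  47  13 199] [ 0.465 -0.257  0.041] [ 0.483 -0.159  0.135]
[ 412  255   55   41 1807] [ 0.325 -0.463  0.041] [ 0.414 -0.377  0.155]
```

```bash
cat > plan.py <<'E'
import sys
from h import *
def plan(x,y,z,yaw=None):
    s=manip.sense(); Rm=rot(s['tool_rot']); p=np.array(s['tcp_pos'])
    cy=np.degrees(np.arctan2(Rm[1,0],Rm[0,0])); tilt=np.degrees(np.arccos(-Rm[2,2]))
    print('t',round(s['t'],2),'p',p.round(4),'yaw',cy.round(2),'tilt',tilt.round(2),'gap',round(s['finger_gap'],3),'F',s['force'].round(1),'g',s['gripper_force'],'q1,6',np.degrees(s['q'][[0,5]]).round(0))
    dy=0 if yaw is None else (yaw-cy+90)%180-90
    print('level rot (xyz,total):',(Rm.T@R.align_vectors([[0,0,-1]],[Rm[:,2]])[0].as_rotvec()/2/np.pi).round(4))
    print('drot z total',round(-dy/360,4),'deg',round(dy,1))
    a=np.radians(cy+dy); T=np.array([[np.cos(a),np.sin(a),0],[np.sin(a),-np.cos(a),0],[0,0,-1]])
    print('dp total',(T.T@(np.array([x,y,z])-p)/.5).round(4))
if __name__=='__main__': plan(*map(float,sys.argv[1:]))
E
python3 plan.py .4525 -.0155 .26 0
```

```text
t 0.15 p [ 0.2455 -0.5743  0.3031] yaw 23.14 tilt 0.1 gap 0.999 F [ 0.1 -0.1 -0.1] g 0.0 q1,6 [-77. -10.]
level rot (xyz,total): [-0.0003 -0.      0.    ]
drot z total 0.0643 deg -23.1
dp total [ 0.414  -1.1176  0.0863]
```

```bash
python3 -m crank '[{"dp":[0,0,0],"delta_rot":[0,0,0.0161],"fingers":1},{"dp":[0,0,0],"delta_rot":[0,0,0.0161],"fingers":1},{"dp":[0,0,0],"delta_rot":[0,0,0.0161],"fingers":1},{"dp":[0,0,0],"delta_rot":[0,0,0.016],"fingers":1},{"dp":[0.026,-0.07,0],"delta_rot":[0,0,0],"fingers":1},{"dp":[0.026,-0.07,0],"delta_rot":[0,0,0],"fingers":1},{"dp":[0.026,-0.07,0],"delta_rot":[0,0,0],"fingers":1},{"dp":[0.026,-0.07,0],"delta_rot":[0,0,0],"fingers":1},{"dp":[0.026,-0.07,0],"delta_rot":[0,0,0],"fingers":1},{"dp":[0.026,-0.07,0],"delta_rot":[0,0,0],"fingers":1},{"dp":[0.026,-0.07,0],"delta_rot":[0,0,0],"fingers":1},{"dp":[0.026,-0.07,0],"delta_rot":[0,0,0],"fingers":1}]' 40
python3 -m crank '[{"dp":[0.026,-0.07,0],"delta_rot":[0,0,0],"fingers":1},{"dp":[0.026,-0.07,0],"delta_rot":[0,0,0],"fingers":1},{"dp":[0.026,-0.07,0],"delta_rot":[0,0,0],"fingers":1},{"dp":[0.026,-0.07,0],"delta_rot":[0,0,0],"fingers":1},{"dp":[0.026,-0.07,0],"delta_rot":[0,0,0],"fingers":1},{"dp":[0.026,-0.07,0],"delta_rot":[0,0,0],"fingers":1},{"dp":[0.026,-0.07,0],"delta_rot":[0,0,0],"fingers":1},{"dp":[0.02,-0.05,0],"delta_rot":[0,0,0],"fingers":1},{"dp":[0,0,0],"delta_rot":[0,0,0],"fingers":1},{"dp":[0,0,0],"delta_rot":[0,0,0],"fingers":1}]' 40
python3 plan.py .4525 -.0155 .19 0
python3 - <<'E'
from h import *
p,d,m=grab('wrist'); cv2.imwrite('pics/w1.png',p[...,::-1])
P=pt(m,d,*np.meshgrid(np.arange(560),np.arange(420)))
k=(P[...,2]>.142)&(P[...,2]<.153)&(abs(P[...,0]-.4525)<.03)&(abs(P[...,1]+.0155)<.03)
print(k.sum(),P[k].mean(0) if k.any() else '', P[k].min(0),P[k].max(0))
E
```

```text
t: 1.15
tcp_pos: [0.3498, -0.2929, 0.3038]
tool_rot: [1.0, -0.0, -0.0, -0.0]
force: [1.5, -0.5, 0.1]
finger_gap: 1.001
gripper_force: 0.0
t: 1.98
tcp_pos: [0.4507, -0.0235, 0.3038]
tool_rot: [1.0, 0.002, -0.0, 0.0]
force: [0.2, -0.5, -0.3]
finger_gap: 1.001
gripper_force: 0.0
t 1.98 p [ 0.4507 -0.0235  0.3038] yaw 0.21 tilt 0.03 gap 1.001 F [ 0.2 -0.5 -0.3] g 0.0 q1,6 [-17.  73.]
level rot (xyz,total): [0.     0.0001 0.    ]
drot z total 0.0006 deg -0.2
dp total [ 0.0035 -0.016   0.2276]
1015 [ 0.456273   -0.01522418  0.14679418] [ 0.44237838 -0.02725524  0.14230391] [ 0.46804301 -0.00271633  0.14944899]
```

```bash
python3 -m crank '[{"dp":[0.0075,-0.0165,0],"delta_rot":[0,0,0],"fingers":1},{"dp":[0,0,0.05],"delta_rot":[0,0,0],"fingers":1},{"dp":[0,0,0.05],"delta_rot":[0,0,0],"fingers":1},{"dp":[0,0,0.05],"delta_rot":[0,0,0],"fingers":1},{"dp":[0,0,0.04],"delta_rot":[0,0,0],"fingers":1},{"dp":[0,0,0.03],"delta_rot":[0,0,0],"fingers":1},{"dp":[0,0,0],"delta_rot":[0,0,0],"fingers":1},{"dp":[0,0,0],"delta_rot":[0,0,0],"fingers":-0.6},{"dp":[0,0,0],"delta_rot":[0,0,0],"fingers":-1},{"dp":[0,0,0],"delta_rot":[0,0,0],"fingers":-1},{"dp":[0,0,0],"delta_rot":[0,0,0],"fingers":-1},{"dp":[0,0,0],"delta_rot":[0,0,0],"fingers":-1}]' 40
python3 -m crank '[{"dp":[0,0,0],"delta_rot":[0,0,0],"fingers":-1},{"dp":[0,0,0],"delta_rot":[0,0,0],"fingers":-1},{"dp":[0,0,0],"delta_rot":[0,0,0],"fingers":-1},{"dp":[0,0,0],"delta_rot":[0,0,0],"fingers":-1}]' 40; python3 plan.py .438 .1815 .305 0
```

```text
t: 3.03
tcp_pos: [0.4549, -0.0166, 0.1948]
tool_rot: [1.0, -0.0, 0.001, 0.0]
force: [-0.2, -0.6, 2.6]
finger_gap: 0.298
gripper_force: 3.5
t: 3.37
tcp_pos: [0.455, -0.0164, 0.1948]
tool_rot: [1.0, -0.0, 0.001, 0.0]
force: [-0.9, 2.5, 6.8]
finger_gap: 0.285
gripper_force: 39.3
t 3.37 p [ 0.455  -0.0164  0.1948] yaw -0.0 tilt 0.11 gap 0.285 F [-0.9  2.5  6.8] g 39.26481123198755 q1,6 [-16.  74.]
level rot (xyz,total): [ 0.0001 -0.0003  0.    ]
drot z total -0.0 deg 0.0
dp total [-0.0339 -0.3957 -0.2204]
```

```bash
python3 -m crank '[{"dp":[0,0,-0.01],"delta_rot":[0,0,0],"fingers":-1},{"dp":[0,0,-0.015],"delta_rot":[0,0,0],"fingers":-1},{"dp":[0,0,-0.025],"delta_rot":[0,0,0],"fingers":-1},{"dp":[0,0,-0.03],"delta_rot":[0,0,0],"fingers":-1},{"dp":[0,0,-0.03],"delta_rot":[0,0,0],"fingers":-1},{"dp":[0,0,-0.03],"delta_rot":[0,0,0],"fingers":-1},{"dp":[0,0,-0.03],"delta_rot":[0,0,0],"fingers":-1},{"dp":[0,0,-0.03],"delta_rot":[0,0,0],"fingers":-1},{"dp":[0,0,-0.025],"delta_rot":[0,0,0],"fingers":-1},{"dp":[0,0,-0.01],"delta_rot":[0,0,0],"fingers":-1},{"dp":[0,0,0],"delta_rot":[0,0,0],"fingers":-1}]' 40
python3 plan.py .4395 .1815 .31 0
python3 - <<'E'
from h import *
for n in ('scene',):
    p,d,m=grab(n); cv2.imwrite(f'pics/{n}2.png',p[120:360,140:420,::-1].repeat(2,0).repeat(2,1))
E
```

```text
t: 4.28
tcp_pos: [0.4548, -0.0166, 0.3127]
tool_rot: [1.0, -0.0, 0.001, 0.0]
force: [-0.2, -0.9, -2.3]
finger_gap: 0.285
gripper_force: 39.6
t 4.28 p [ 0.4548 -0.0166  0.3127] yaw -0.0 tilt 0.16 gap 0.285 F [-0.2 -0.9 -2.3] g 39.618597613298334 q1,6 [-16.  74.]
level rot (xyz,total): [ 0.0001 -0.0004  0.    ]
drot z total -0.0 deg 0.0
dp total [-0.0305 -0.3961  0.0054]
```

View pics/scene2.png

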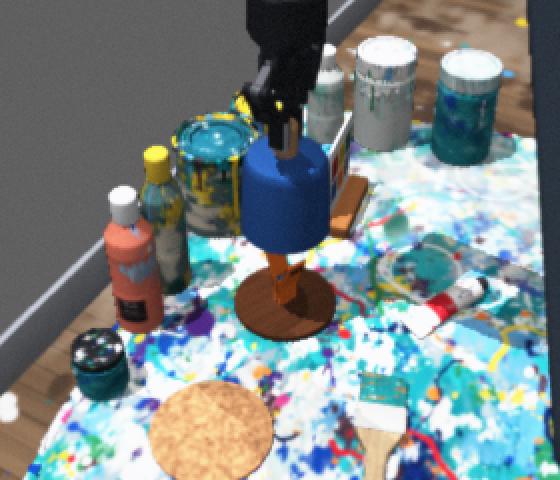

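The cover is held upright and clear (crop pixel 287,195), and the orange clip stands on the dish below it. I'll carry the cover to the pad.

```bash
python3 -m crank '[{"dp":[-0.001,-0.016,0],"delta_rot":[0,0,0],"fingers":-1},{"dp":[-0.003,-0.035,0],"delta_rot":[0,0,0],"fingers":-1},{"dp":[-0.004,-0.05,0],"delta_rot":[0,0,0],"fingers":-1},{"dp":[-0.004,-0.05,0],"delta_rot":[0,0,0],"fingers":-1},{"dp":[-0.004,-0.05,0],"delta_rot":[0,0,0],"fingers":-1},{"dp":[-0.004,-0.05,0],"delta_rot":[0,0,0],"fingers":-1},{"dp":[-0.004,-0.05,0],"delta_rot":[0,0,0],"fingers":-1},{"dp":[-0.003,-0.045,0],"delta_rot":[0,0,0],"fingers":-1},{"dp":[-0.002,-0.03,0],"delta_rot":[0,0,0],"fingers":-1},{"dp":[-0.0015,-0.02,0],"delta_rot":[0,0,0],"fingers":-1},{"dp":[0,0,0],"delta_rot":[0,0,0],"fingers":-1},{"dp":[0,0,0],"delta_rot":[0,0,0],"fingers":-1}]' 40
python3 plan.py .4395 .1815 .193 0
python3 - <<'E'
from h import *
p,d,m=grab('top'); np.savez('top1.npz',p=p,d=d); cv2.imwrite('pics/top1.png',p[150:300,140:380,::-1].repeat(3,0).repeat(3,1))
P=pt(m,d,*np.meshgrid(np.arange(560),np.arange(420)))
H,S,V=cv2.split(cv2.cvtColor(p,cv2.COLOR_RGB2HSV))
k=(P[...,2]>.025)&(P[...,2]<.11)&(abs(P[...,0]-.453)<.05)&(abs(P[...,1]+.0155)<.05)&(S>80)
print(k.sum(),P[k].mean(0),cv2.minAreaRect(P[k][:,:2].astype(np.float32)*1000),P[k].max(0))
k&=P[...,2]>.075
print(k.sum(),P[k].mean(0),cv2.minAreaRect(P[k][:,:2].astype(np.float32)*1000))
E
```

```text
t: 5.33
tcp_pos: [0.4387, 0.1817, 0.3107]
tool_rot: [1.0, 0.001, -0.001, 0.0]
force: [-0.3, -0.4, -1.1]
finger_gap: 0.286
gripper_force: 39.7
t 5.33 p [0.4387 0.1817 0.3107] yaw 0.07 tilt 0.11 gap 0.286 F [-0.3 -0.4 -1.1] g 39.68358611804433 q1,6 [ 9. 99.]
level rot (xyz,total): [0.0001 0.0003 0.    ]
drot z total 0.0002 deg -0.1
dp total [0.0015 0.0004 0.2354]
205 [ 0.45557691 -0.0163241   0.06731568] ((455.4370422363281, -15.931705474853516), (25.511165618896484, 49.46931457519531), 64.33470153808594) [0.48192058 0.00431799 0.08833197]
81 [ 0.45491729 -0.01627216  0.08218678] ((455.2475280761719, -15.97848892211914), (24.366718292236328, 49.509395599365234), 65.36202239990234)
```

View pics/top1.png

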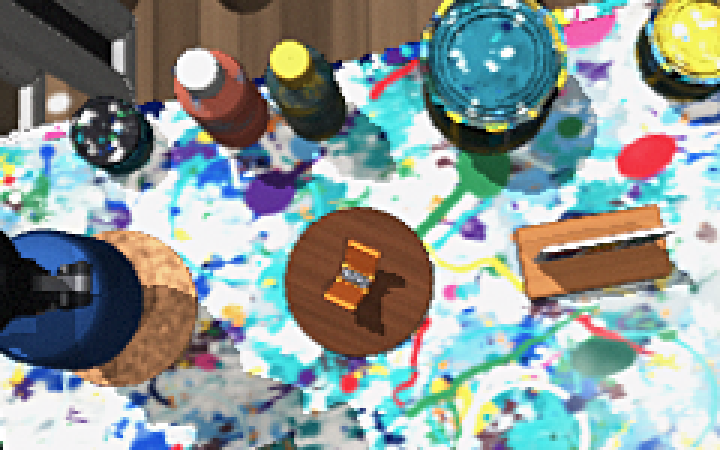

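The top crop shows the bare clip at about (350,275), its handle axis tilted about 25° from world x. The depth fit puts its centre at (0.455, -0.016) with a 49.5 × 25 mm footprint, which matches the given size. Now I lower the cover.

```bash
python3 -m crank '[{"dp":[0.001,0,0.02],"delta_rot":[0,0,0],"fingers":-1},{"dp":[0,0,0.04],"delta_rot":[0,0,0],"fingers":-1},{"dp":[0,0,0.04],"delta_rot":[0,0,0],"fingers":-1},{"dp":[0,0,0.04],"delta_rot":[0,0,0],"fingers":-1},{"dp":[0,0,0.04],"delta_rot":[0,0,0],"fingers":-1},{"dp":[0,0,0.025],"delta_rot":[0,0,0],"fingers":-1},{"dp":[0,0,0.015],"delta_rot":[0,0,0],"fingers":-1},{"dp":[0,0,0.01],"delta_rot":[0,0,0],"fingers":-1},{"dp":[0,0,0.005],"delta_rot":[0,0,0],"fingers":-1},{"dp":[0,0,0],"delta_rot":[0,0,0],"fingers":-1},{"dp":[0,0,0],"delta_rot":[0,0,0],"fingers":-1}]' 40;  python3 plan.py .4395 .1815 .19 0
```

```text
t: 6.3
tcp_pos: [0.4403, 0.1814, 0.1945]
tool_rot: [1.0, -0.0, 0.001, -0.0]
force: [-0.2, 0.9, -1.2]
finger_gap: 0.283
gripper_force: 39.7
t 6.3 p [0.4403 0.1814 0.1945] yaw -0.03 tilt 0.08 gap 0.283 F [-0.2  0.9 -1.2] g 39.66300564701669 q1,6 [ 9. 99.]
level rot (xyz,total): [-0.     -0.0002 -0.    ]
drot z total -0.0001 deg 0.0
dp total [-0.0015 -0.0002  0.0089]
```

```bash
for i in 1; do python3 -m crank '[{"dp":[0,0,0.004],"delta_rot":[0,0,0],"fingers":-1},{"dp":[0,0,0.003],"delta_rot":[0,0,0],"fingers":-1},{"dp":[0,0,0],"delta_rot":[0,0,0],"fingers":-1}]' 40; done; python3 plan.py .4395 .1815 .19 0
```

```text
t: 6.55
tcp_pos: [0.4398, 0.1816, 0.1906]
tool_rot: [1.0, -0.0, 0.0, -0.0]
force: [-0.3, 0.6, -2.0]
finger_gap: 0.288
gripper_force: 39.7
t 6.55 p [0.4398 0.1816 0.1906] yaw -0.0 tilt 0.03 gap 0.288 F [-0.3  0.6 -2. ] g 39.66407765750773 q1,6 [ 9. 99.]
level rot (xyz,total): [-0.     -0.0001 -0.    ]
drot z total -0.0 deg 0.0
dp total [-0.0006  0.0002  0.0012]
```

```bash
python3 -m crank '[{"dp":[0,0,0.003],"delta_rot":[0,0,0],"fingers":-1},{"dp":[0,0,0],"delta_rot":[0,0,0],"fingers":-1}]' 40; python3 -m crank '[{"dp":[0,0,0.002],"delta_rot":[0,0,0],"fingers":-1},{"dp":[0,0,0],"delta_rot":[0,0,0],"fingers":-1}]' 40
```

```text
t: 6.72
tcp_pos: [0.4399, 0.1819, 0.1898]
tool_rot: [1.0, -0.0, 0.001, -0.0]
force: [-1.9, 1.7, 6.8]
finger_gap: 0.284
gripper_force: 40.4
t: 6.88
tcp_pos: [0.4399, 0.182, 0.1897]
tool_rot: [1.0, -0.0, 0.001, -0.0]
force: [-3.2, 2.0, 13.6]
finger_gap: 0.287
gripper_force: 41.1
```

```bash
python3 -m crank '[{"dp":[0,0,-0.002],"delta_rot":[0,0,0],"fingers":-1},{"dp":[0,0,0],"delta_rot":[0,0,0],"fingers":-0.3},{"dp":[0,0,0],"delta_rot":[0,0,0],"fingers":0},{"dp":[0,0,0],"delta_rot":[0,0,0],"fingers":0.5},{"dp":[0,0,0],"delta_rot":[0,0,0],"fingers":1},{"dp":[0,0,0],"delta_rot":[0,0,0],"fingers":1},{"dp":[0,0,0],"delta_rot":[0,0,0],"fingers":1},{"dp":[0,0,-0.02],"delta_rot":[0,0,0],"fingers":1},{"dp":[0,0,-0.05],"delta_rot":[0,0,0],"fingers":1},{"dp":[0,0,-0.06],"delta_rot":[0,0,0],"fingers":1},{"dp":[0,0,-0.03],"delta_rot":[0,0,0],"fingers":1},{"dp":[0,0,0],"delta_rot":[0,0,0],"fingers":1}]' 40; python3 plan.py .455 -.016 .25 65
python3 - <<'E'
from h import *
p,d,m=grab('scene')
P=pt(m,d,*np.meshgrid(np.arange(560),np.arange(420)))
H,S,V=cv2.split(cv2.cvtColor(p,cv2.COLOR_RGB2HSV))
k=(H>105)&(H<125)&(S>150)&(abs(P[...,0]-.44)<.08)&(abs(P[...,1]-.18)<.08)&(P[...,2]>.098)
print(k.sum(),P[k].mean(0),P[k].min(0),P[k].max(0))
k=(H>5)&(H<25)&(abs(P[...,0]-.44)<.05)&(abs(P[...,1]-.18)<.05)&(P[...,2]>.115)&(P[...,2]<.16)
print(k.sum(),P[k].mean(0),P[k].max(0))
E
```

```text
t: 7.88
tcp_pos: [0.4415, 0.1819, 0.272]
tool_rot: [1.0, -0.0, 0.004, -0.001]
force: [0.4, 0.7, 0.4]
finger_gap: 1.001
gripper_force: 0.0
t 7.88 p [0.4415 0.1819 0.272 ] yaw -0.01 tilt 0.43 gap 1.001 F [0.4 0.7 0.4] g 0.0 q1,6 [ 9. 99.]
level rot (xyz,total): [-0.0002 -0.0012 -0.    ]
drot z total -0.1806 deg 65.0
dp total [-0.3473  0.1916  0.0439]
922 [0.43481324 0.19229756 0.10356823] [0.39862729 0.14438349 0.09800544] [0.48133891 0.22643773 0.31015798]
204 [0.43755935 0.18834098 0.13432945] [0.45184865 0.19680569 0.14517739]
```

```bash
python3 -m crank '[{"dp":[0.002,0.03,0],"delta_rot":[0,0.0,0],"fingers":1},{"dp":[0.0045,0.066,0],"delta_rot":[0,0,0],"fingers":1},{"dp":[0.0045,0.066,0],"delta_rot":[0,0,0],"fingers":1},{"dp":[0.0045,0.066,0],"delta_rot":[0,0,0],"fingers":1},{"dp":[0.0045,0.066,0],"delta_rot":[0,0,0],"fingers":1},{"dp":[0.0045,0.066,0],"delta_rot":[0,0,0],"fingers":1},{"dp":[0.002,0.03,0],"delta_rot":[0,0,0],"fingers":1},{"dp":[0,0,0],"delta_rot":[0,0,-0.0181],"fingers":1},{"dp":[0,0,0],"delta_rot":[0,0,-0.0181],"fingers":1},{"dp":[0,0,0],"delta_rot":[0,0,-0.0181],"fingers":1},{"dp":[0,0,0],"delta_rot":[0,0,-0.0181],"fingers":1},{"dp":[0,0,0],"delta_rot":[0,0,-0.0181],"fingers":1}]' 40;python3 -m crank '[{"dp":[0,0,0],"delta_rot":[0,0,-0.0181],"fingers":1},{"dp":[0,0,0],"delta_rot":[0,0,-0.0181],"fingers":1},{"dp":[0,0,0],"delta_rot":[0,0,-0.0181],"fingers":1},{"dp":[0,0,0],"delta_rot":[0,0,-0.0181],"fingers":1},{"dp":[0,0,0],"delta_rot":[0,0,-0.0181],"fingers":1},{"dp":[0,0,0],"delta_rot":[0,0,0],"fingers":1}]' 30;python3 plan.py .455 -.016 .25 65
python3 - <<'E'
from h import *
p,d,m=grab('wrist'); cv2.imwrite('pics/w3.png',p[...,::-1])
P=pt(m,d,*np.meshgrid(np.arange(560),np.arange(420)))
H,S,V=cv2.split(cv2.cvtColor(p,cv2.COLOR_RGB2HSV))
for z0 in (.03,.07,.08):
    k=(P[...,2]>z0)&(P[...,2]<.1)&(abs(P[...,0]-.453)<.05)&(abs(P[...,1]+.0155)<.05)
    print(z0,k.sum(),P[k].mean(0),cv2.minAreaRect(P[k][:,:2].astype(np.float32)*1000),P[k].max(0))
E
```

```text
t: 8.93
tcp_pos: [0.4521, -0.0135, 0.2674]
tool_rot: [0.959, 0.283, -0.001, -0.001]
force: [0.9, -0.0, -0.2]
finger_gap: 1.006
gripper_force: 0.0
t: 9.43
tcp_pos: [0.4522, -0.0133, 0.2675]
tool_rot: [0.842, 0.539, -0.001, -0.001]
force: [-0.0, 0.4, 0.5]
finger_gap: 1.001
gripper_force: 0.0
t 9.43 p [ 0.4522 -0.0133  0.2675] yaw 65.25 tilt 0.18 gap 1.001 F [-0.   0.4  0.5] g 0.0 q1,6 [-16.   9.]
level rot (xyz,total): [-0.0005  0.0001 -0.    ]
drot z total 0.0007 deg -0.2
dp total [-0.0025  0.0074  0.035 ]
0.03 2041 [ 0.45739219 -0.01640273  0.06571243] ((456.68865966796875, -17.251373291015625), (25.964262008666992, 49.471832275390625), 64.67958068847656) [0.48370808 0.00406344 0.08663012]
0.07 876 [ 0.45730178 -0.01660935  0.08029503] ((456.7637634277344, -17.108261108398438), (25.69921112060547, 49.45229721069336), 64.59709930419922) [0.48370808 0.00406344 0.08663012]
0.08 525 [ 0.45675853 -0.01663164  0.08378313] ((456.7330322265625, -17.150634765625), (25.500125885009766, 49.48048782348633), 64.71620178222656) [0.48370808 0.00406344 0.08663012]
```

View pics/w3.png

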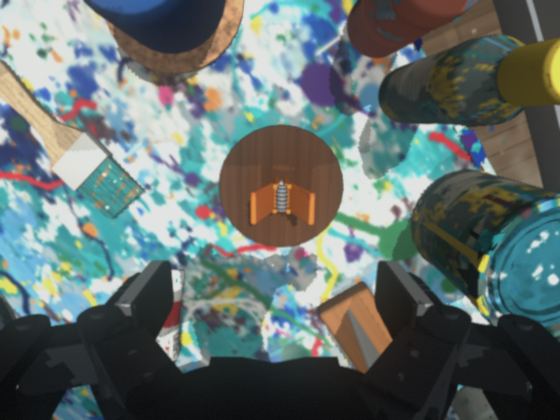

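The wrist view shows the clip at (282,200), square to the fingers and nearly centred between them. I descend and squeeze at 30 N.

```bash
python3 -m crank '[{"dp":[-0.0024,0.01,0.02],"delta_rot":[0,0,0.001],"fingers":1},{"dp":[0,0,0.05],"delta_rot":[0,0,0],"fingers":1},{"dp":[0,0,0.05],"delta_rot":[0,0,0],"fingers":1},{"dp":[0,0,0.05],"delta_rot":[0,0,0],"fingers":1},{"dp":[0,0,0.04],"delta_rot":[0,0,0],"fingers":1},{"dp":[0,0,0.03],"delta_rot":[0,0,0],"fingers":1},{"dp":[0,0,0.02],"delta_rot":[0,0,0],"fingers":1},{"dp":[0,0,0.01],"delta_rot":[0,0,0],"fingers":1},{"dp":[0,0,0],"delta_rot":[0,0,0],"fingers":1},{"dp":[0,0,0],"delta_rot":[0,0,0],"fingers":1}]' 30;python3 plan.py .4562 -.0165 .128 64.8
```

```text
t: 10.32
tcp_pos: [0.457, -0.0168, 0.1335]
tool_rot: [0.845, 0.535, -0.0, -0.0]
force: [-0.5, 0.2, 0.5]
finger_gap: 1.003
gripper_force: 0.0
t 10.32 p [ 0.457  -0.0168  0.1335] yaw 64.73 tilt 0.04 gap 1.003 F [-0.5  0.2  0.5] g 0.0 q1,6 [-16.   9.]
level rot (xyz,total): [-0.0001  0.      0.    ]
drot z total -0.0002 deg 0.1
dp total [-0.0002 -0.0017  0.011 ]
```

```bash
python3 -m crank '[{"dp":[0,-0.0017,0.011],"delta_rot":[0,0,0],"fingers":1},{"dp":[0,0,0],"delta_rot":[0,0,0],"fingers":0.3},{"dp":[0,0,0],"delta_rot":[0,0,0],"fingers":0},{"dp":[0,0,0],"delta_rot":[0,0,0],"fingers":-0.2},{"dp":[0,0,0],"delta_rot":[0,0,0],"fingers":-0.4},{"dp":[0,0,0],"delta_rot":[0,0,0],"fingers":-1},{"dp":[0,0,0],"delta_rot":[0,0,0],"fingers":-1},{"dp":[0,0,0],"delta_rot":[0,0,0],"fingers":-1},{"dp":[0,0,0],"delta_rot":[0,0,0],"fingers":-1},{"dp":[0,0,0],"delta_rot":[0,0,0],"fingers":-1}]' 30;python3 -m crank '[{"dp":[0,0,0],"delta_rot":[0,0,0],"fingers":-1},{"dp":[0,0,0],"delta_rot":[0,0,0],"fingers":-1},{"dp":[0,0,0],"delta_rot":[0,0,0],"fingers":-1},{"dp":[0,0,0],"delta_rot":[0,0,0],"fingers":-1},{"dp":[0,0,0],"delta_rot":[0,0,0],"fingers":-1},{"dp":[0,0,0],"delta_rot":[0,0,0],"fingers":-1}]' 30
```

```text
t: 11.15
tcp_pos: [0.4581, -0.0169, 0.1297]
tool_rot: [0.844, 0.536, 0.002, 0.002]
force: [1.1, -1.0, 7.0]
finger_gap: 0.245
gripper_force: 35.8
t: 11.65
tcp_pos: [0.4581, -0.0169, 0.1297]
tool_rot: [0.844, 0.536, 0.002, 0.002]
force: [1.2, -0.7, 5.9]
finger_gap: 0.243
gripper_force: 35.8
```

```bash
python3 -m crank '[{"dp":[0,0,-0.01],"delta_rot":[0,0,0],"fingers":-1},{"dp":[0,0,-0.015],"delta_rot":[0,0,0],"fingers":-1},{"dp":[0,0,-0.025],"delta_rot":[0,0,0],"fingers":-1},{"dp":[0,0,-0.04],"delta_rot":[0,0,0],"fingers":-1},{"dp":[0,0,-0.05],"delta_rot":[0,0,0],"fingers":-1},{"dp":[0,0,-0.05],"delta_rot":[0,0,0],"fingers":-1},{"dp":[0,0,-0.05],"delta_rot":[0,0,0],"fingers":-1},{"dp":[0,0,-0.05],"delta_rot":[0,0,0],"fingers":-1},{"dp":[0,0,-0.03],"delta_rot":[0,0,0],"fingers":-1},{"dp":[0,0,-0.01],"delta_rot":[0,0,0],"fingers":-1},{"dp":[0,0,0],"delta_rot":[0,0,0],"fingers":-1},{"dp":[0,0,0],"delta_rot":[0,0,0],"fingers":-1}]' 30;python3 plan.py .4742 -.2078 .29 98.4
python3 - <<'E'
from h import *
for n in ('scene','wrist'):
    p,d,m=grab(n); np.savez(n+'4.npz',p=p,d=d); cv2.imwrite(f'pics/{n}4.png',p[...,::-1])
a=cv2.imread('pics/scene4.png')[100:300,200:400]; b=cv2.imread('pics/wrist4.png')[200:420,150:400]
cv2.imwrite('pics/mix4.png',np.hstack([cv2.resize(a,(400,400)),cv2.resize(b,(400,352))if 0 else cv2.resize(b,(400,400))]))
E
```

```text
t: 12.65
tcp_pos: [0.4555, -0.0161, 0.2931]
tool_rot: [0.844, 0.536, -0.0, -0.0]
force: [0.2, -0.4, -0.6]
finger_gap: 0.241
gripper_force: 35.4
t 12.65 p [ 0.4555 -0.0161  0.2931] yaw 64.79 tilt 0.05 gap 0.241 F [ 0.2 -0.4 -0.6] g 35.38604378700256 q1,6 [-16.   9.]
level rot (xyz,total): [-0.0001  0.      0.    ]
drot z total -0.0934 deg 33.6
dp total [-0.3847 -0.0191  0.0062]
```

View pics/mix4.png

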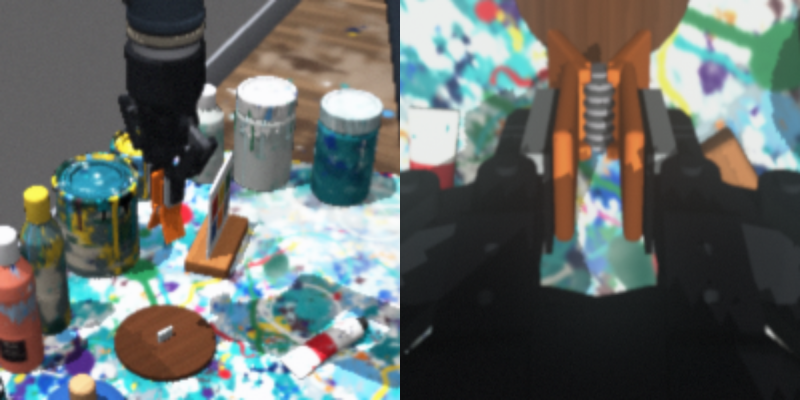

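The clip is open in the fingers, jaws down, and clear of the blade. I turn it square to the card and go over the edge, staying high.

```bash
python3 -m crank '[{"dp":[0,0,0],"delta_rot":[0,0,-0.0156],"fingers":-1},{"dp":[0,0,0],"delta_rot":[0,0,-0.0156],"fingers":-1},{"dp":[0,0,0],"delta_rot":[0,0,-0.0156],"fingers":-1},{"dp":[0,0,0],"delta_rot":[0,0,-0.0156],"fingers":-1},{"dp":[0,0,0],"delta_rot":[0,0,-0.0156],"fingers":-1},{"dp":[0,0,0],"delta_rot":[0,0,-0.0156],"fingers":-1},{"dp":[-0.025,-0.001,0],"delta_rot":[0,0,0],"fingers":-1},{"dp":[-0.045,-0.002,0],"delta_rot":[0,0,0],"fingers":-1},{"dp":[-0.05,-0.003,0],"delta_rot":[0,0,0],"fingers":-1},{"dp":[-0.05,-0.003,0],"delta_rot":[0,0,0],"fingers":-1},{"dp":[-0.05,-0.003,0],"delta_rot":[0,0,0],"fingers":-1},{"dp":[-0.05,-0.003,0],"delta_rot":[0,0,0],"fingers":-1}]' 30;python3 -m crank '[{"dp":[-0.05,-0.003,0],"delta_rot":[0,0,0],"fingers":-1},{"dp":[-0.04,-0.001,0],"delta_rot":[0,0,0],"fingers":-1},{"dp":[-0.025,0,0],"delta_rot":[0,0,0],"fingers":-1},{"dp":[0,0,0],"delta_rot":[0,0,0],"fingers":-1},{"dp":[0,0,0],"delta_rot":[0,0,0],"fingers":-1}]' 30;python3 plan.py .4742 -.2078 .29 98.4
cat > m5.py <<'E'
from h import *
t=np.array(manip.sense()['tcp_pos']);g=np.meshgrid(np.arange(560),np.arange(420))
cx=np.array([np.cos(np.radians(8.4)),np.sin(np.radians(8.4)),0]);cy=np.array([-cx[1],cx[0],0])
for n in('scene','wrist','top'):
    p,d,m=grab(n); cv2.imwrite(f'pics/{n}5.png',p[...,::-1]); np.savez(n+'5.npz',p=p,d=d)
    P=pt(m,d,*g);H,S,V=cv2.split(cv2.cvtColor(p,cv2.COLOR_RGB2HSV))
    L=np.stack([(P-t)@cx,(P-t)@cy,P[...,2]],-1)
    k=(H>5)&(H<20)&(S>140)&(abs(L[...,0])<.04)&(abs(L[...,1])<.05)&(P[...,2]>t[2]-.14)&(P[...,2]<t[2]-.02)
    print(n,'clip',k.sum(), 'along card-x/y rel tcp, z' )
    if k.sum()>10:
        q=L[k]; print(q.min(0).round(4),q.max(0).round(4),'z pct',np.percentile(q[:,2],[1,5,95]).round(4))
        for z in np.arange(-.13,-.03,.015):
            w=q[(q[:,2]>t[2]+z)&(q[:,2]<t[2]+z+.015)]
            if len(w)>4: print('  ',z.round(3),len(w),'x',np.percentile(w[:,0],[3,97]).round(4),'y',np.percentile(w[:,1],[3,97]).round(4))
    C=np.array([.4742,-.2078,0]);K=np.stack([(P-C)@cx,(P-C)@cy],-1)
    k=(P[...,2]>.11)&(P[...,2]<.136)&(abs(K[...,0])<.025)&(abs(K[...,1])<.06)
    if k.sum()>10: print('card',k.sum(),K[k].min(0),K[k].max(0),cv2.minAreaRect(P[k][:,:2].astype(np.float32)*1000),P[k][:,2].max())
E
python3 m5.py
```

```text
t: 13.75
tcp_pos: [0.4681, -0.1518, 0.2918]
tool_rot: [0.653, 0.757, -0.0, -0.002]
force: [0.8, -0.2, -0.5]
finger_gap: 0.244
gripper_force: 35.4
t: 14.17
tcp_pos: [0.4747, -0.2078, 0.2923]
tool_rot: [0.653, 0.757, 0.0, -0.002]
force: [0.4, -0.1, -0.3]
finger_gap: 0.247
gripper_force: 35.4
t 14.17 p [ 0.4747 -0.2078  0.2923] yaw 98.41 tilt 0.18 gap 0.247 F [ 0.4 -0.1 -0.3] g 35.391263365745544 q1,6 [-36. -44.]
level rot (xyz,total): [-0.0003 -0.0004  0.    ]
drot z total 0.0 deg -0.0
dp total [ 0.0002 -0.001   0.0046]
scene clip 198 along card-x/y rel tcp, z
[-0.0176 -0.013   0.1737] [0.0179 0.0153 0.2498] z pct [0.175  0.1788 0.2479]
   -0.13 5 x [-0.0165  0.0174] y [-0.0052  0.011 ]
   -0.115 45 x [-0.0164  0.0166] y [-0.01    0.0137]
   -0.1 40 x [-0.011   0.0107] y [-0.0098  0.0145]
   -0.085 43 x [-0.0099  0.0085] y [-0.0114  0.013 ]
   -0.07 31 x [-0.0081  0.0096] y [-0.0072  0.013 ]
   -0.055 34 x [-0.009   0.0118] y [-0.0093  0.013 ]
card 100 [-0.00089074 -0.04701237] [0.00453475 0.04897504] ((475.644775390625, -206.59149169921875), (5.3265886306762695, 95.95759582519531), 9.
[... 250 characters left out ...]
043  0.0132]
   -0.085 693 x [-0.0092  0.0101] y [-0.0107  0.0132]
   -0.07 380 x [-0.0092  0.0104] y [-0.0013  0.0133]
   -0.055 1787 x [-0.0097  0.0105] y [-0.0103  0.0132]
card 507 [-0.00067983 -0.013924  ] [0.00303111 0.04752978] ((472.9281921386719, -191.00376892089844), (3.583596706390381, 61.45799255371094), 8.557533264160156) 0.13243794900415232
top clip 17 along card-x/y rel tcp, z
[-0.0328  0.0072  0.1748] [-0.0116  0.0151  0.2708] z pct [0.175  0.1759 0.2685]
   -0.115 10 x [-0.0187 -0.0133] y [0.0079 0.0141]
card 44 [-0.00223397  0.00922539] [0.00195292 0.04919354] ((469.845703125, -178.91212463378906), (4.121561050415039, 39.9412841796875), 9.018600463867188) 0.13527124825952164
```

The clip sits centred and square over the card edge, with its mouth about 121 mm below the TCP. I descend about 59 mm to put the mouth 18 mm below the edge.

```bash
python3 -m crank '[{"dp":[0,0,0.01],"delta_rot":[0,0,0],"fingers":-1},{"dp":[0,0,0.018],"delta_rot":[0,0,0],"fingers":-1},{"dp":[0,0,0.018],"delta_rot":[0,0,0],"fingers":-1},{"dp":[0,0,0.018],"delta_rot":[0,0,0],"fingers":-1},{"dp":[0,0,0.016],"delta_rot":[0,0,0],"fingers":-1},{"dp":[0,0,0.014],"delta_rot":[0,0,0],"fingers":-1},{"dp":[0,0,0.012],"delta_rot":[0,0,0],"fingers":-1},{"dp":[0,0,0.008],"delta_rot":[0,0,0],"fingers":-1},{"dp":[0,0,0.004],"delta_rot":[0,0,0],"fingers":-1},{"dp":[0,0,0],"delta_rot":[0,0,0],"fingers":-1},{"dp":[0,0,0],"delta_rot":[0,0,0],"fingers":-1},{"dp":[0,0,0],"delta_rot":[0,0,0],"fingers":-1}]' 30;python3 plan.py .4747 -.2078 .233 98.4; python3 m5.py
python3 - <<'E'
import cv2,numpy as np
a=cv2.imread('pics/scene5.png')[120:260,240:380]; b=cv2.imread('pics/wrist5.png')[170:390,170:390]
cv2.imwrite('pics/mix5.png',np.hstack([cv2.resize(x,(400,400)) for x in(a,b)]))
E
```

```text
t: 15.32
tcp_pos: [0.4754, -0.2083, 0.2348]
tool_rot: [0.653, 0.757, 0.0, 0.0]
force: [-1.0, -0.6, -0.8]
finger_gap: 0.243
gripper_force: 35.4
t 15.32 p [ 0.4754 -0.2083  0.2348] yaw 98.48 tilt 0.05 gap 0.243 F [-1.  -0.6 -0.8] g 35.39079666137695 q1,6 [-36. -44.]
level rot (xyz,total): [ 0.0001  0.0001 -0.    ]
drot z total 0.0002 deg -0.1
dp total [ 0.0012 -0.0013  0.0035]
scene clip 194 along card-x/y rel tcp, z
[-0.0163 -0.0185  0.1078] [0.0188 0.0141 0.1954] z pct [0.1171 0.122  0.1912]
   -0.115 42 x [-0.016   0.0174] y [-0.0101  0.0129]
   -0.1 34 x [-0.0102  0.0113] y [-0.0093  0.0133]
   -0.085 47 x [-0.009   0.0117] y [-0.0118  0.0133]
   -0.07 32 x [-0.0089  0.0121] y [-0.0106  0.0127]
   -0.055 35 x [-0.0084  0.0112] y [-0.0079  0.0137]
card 120 [-0.01560872 -0.0454158 ] [0.01991189 0.04904797] ((473.8740234375, -205.50462341308594), (89.50099182128906, 33.224365234375), 78.21408081054688) 0.13595076012960372
wrist clip 3583 along card-x/y rel tcp, z
[-0.0172 -0.0133  0.1178] [0.0189 0.0128 0.1936] z pct [0.1203 0.1246 0.1926]
   -0.13 23 x [-0.017   0.0188] y [-0.006   0.0118]
   -0.115 514 x [-0.0168  0.0182] y [-0.0037  0.0119]
   -0.1 314 x [-0.0112  0.0127] y [-0.0081  0.0121]
   -0.085 679 x [-0.0092  0.0105] y [-0.0121  0.0122]
   -0.07 354 x [-0.0091  0.0104] y [-0.0024  0.0123]
   -0.055 1699 x [-0.0095  0.0106] y [-0.0109  0.0123]
card 1609 [-0.01678503 -0.05224738] [0.02049183 0.04771521] ((476.35687255859375, -209.7975311279297), (37.10045623779297, 99.94066619873047), 7.405501365661621) 0.13593707835221977
top clip 0 along card-x/y rel tcp, z
card 15 [-0.0171905   0.00685032] [0.00197996 0.0310653 ] ((466.1181335449219, -191.54232788085938), (30.863927841186523, 6.354914665222168), 57.92472839355469) 0.13383848609947335
```

View pics/mix5.png

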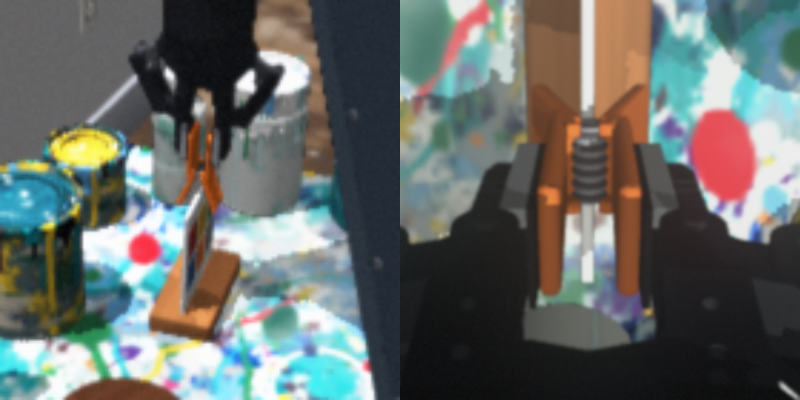

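The white card line runs down the middle of the open jaws (x about 588 in the wrist crop), with clear space on both sides. The mouth is about 16 mm below the edge. I lower it 2 mm more and settle.

```bash
python3 -m crank '[{"dp":[0,-0.001,0.003],"delta_rot":[0,0,0],"fingers":-1},{"dp":[0,0,0],"delta_rot":[0,0,0],"fingers":-1},{"dp":[0,0,0],"delta_rot":[0,0,0],"fingers":-1},{"dp":[0,0,0],"delta_rot":[0,0,0],"fingers":-1},{"dp":[0,0,0],"delta_rot":[0,0,0],"fingers":-1},{"dp":[0,0,0],"delta_rot":[0,0,0],"fingers":-1}]' 30;python3 plan.py .4747 -.2078 .233 98.4; python3 -c "
from station import manip
print(manip.sign_off())"
```

```text
t: 15.97
tcp_pos: [0.4748, -0.2082, 0.2329]
tool_rot: [0.653, 0.757, 0.0, 0.0]
force: [-0.1, 0.1, -1.1]
finger_gap: 0.24
gripper_force: 35.4
t 15.97 p [ 0.4748 -0.2082  0.2329] yaw 98.48 tilt 0.0 gap 0.24 F [-0.1  0.1 -1.1] g 35.3900545835495 q1,6 [-36. -45.]
level rot (xyz,total): [ 0.  0. -0.]
drot z total 0.0002 deg -0.1
dp total [ 0.0008  0.     -0.0001]
the job is handed in; nothing more can be done
None
```

I handed the job in at about 16 s. By my measurements the cover is upright on the cork pad, and the clip is held wide open and square to the card, its mouth about 18 mm below the middle of the top edge and not touching; the judge's result wasn't shown.

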